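# Put up the sprung hanger and hang the rolling mill's handwheel on it

### The job

On the jeweller's bench, push the leaning sprung hanger up past its over-centre point so that it snaps home against its upright stop, without forcing it hard. Then lift the spoked handwheel by its rim out of the wooden rack and hang its rim over the hanger's J-hook, so that it hangs there freely and at rest. Leave the mallet, the steel block and the tin where they are.

Things in the scene. Friction and masses are not known exactly. Their poses are not given: they have to be found in the camera images.
- foot: dark steel foot of the hanger, screwed to the bench: plate 120 (x) x 130 (y) x 12 mm with two cheeks up to 60 mm that carry the hinge. Origin: centre of its underside. The hinge axis is its own x axis, 40 mm above the bench; the hanger leans over to its own +y side at the start and swings up towards -y. Its coil spring stands 50 mm off the middle on the +x side.
- pivot (a point): point on the hinge axis, in the middle of the hanger's width, 40 mm above the bench; its axes are the foot's
- hanger (a joint): hinge angle, rad: 0 = low stop, leaning 1.05 from vertical towards the foot's +y; 1.05 = vertical; 1.08 = upright stop. A coil spring at its side drives it to one stop or the other: at 0 it resists with about 0.8 N m (5 N at the cross-bar), falling to nothing somewhere about 0.7; from there it snaps by itself to 1.08, where it is held with about 0.45 N m.
- bar (a point): centre of the hanger's round steel cross-bar, 16 mm diameter, 50 mm long, parallel to the hinge, on the hanger's back (the foot's +y side, facing down and outwards at the start), 155 mm from the hinge along the hanger, 13 mm behind its centre line. The place to push. Axes: z along the hanger from hinge to head (up once upright), x along the hinge, -y along the hook.
- seat (a point): middle of the upper side of the J-hook's prong, where the rim is to rest; axes as bar. It is 180 mm from the hinge along z, 27.5 mm along -y from the hanger's centre line. The prong, 10 mm round, leaves the hanger's head square to it along -y and is free for 45 mm (22 mm either side of this point) before its upturned end.
- rack: wooden rack fixed to the bench, 150 (x) x 70 (y) x 68 mm high, with an 18 mm slot along its own x in which the wheel stands upright. Origin: centre of its underside.
- wheel: dark cast handwheel, about 0.3 kg, 150 mm outside, rim 14 mm wide (along the axis), 12 mm thick (inner diameter 126 mm), hub 32 mm diameter, 22 mm wide, three 12 mm spokes. Origin: its centre; own y = axis, z up at the start, 95 mm above the bench. One spoke points straight down, the others 60 degrees either side of up, so the top is free for the prong.
- mallet: wooden mallet lying on the bench, 220 mm long along its own y, head 75 x 44 mm at its +y end. Origin under the handle. Leave alone.
- block: steel bench block 75 x 75 x 20 mm, origin: centre of its underside. Leave alone.
- tin: yellow tin with a steel lid, 104 x 74 x 62 mm, origin: centre of its underside. Leave alone.
- tip (a point): end of the J-hook's upturned end, 10 mm round; axes as bar. It is 25 mm above the seat and 27.5 mm beyond it along -y. The hanger itself is a steel bar 30 x 10 mm reaching 181 mm from the hinge.
There are look-alikes about, which are no part of the job. Of the things like the wheel, leave any that is yellow; of the rest the larger one is meant.

How it is judged:
By the outcome, as a careful person would: the job done as asked, in the order asked, and still so for the second after the job is handed in, with the robot touching nothing.
It also fails if it takes over 72 s, if anything falls off the work surface, if the arm or the gripper's body presses on something with over 40 N, if the wrist force passes 120 N, or if a joint passes its speed limit or range.

### The arm

A 7-joint arm with a two-finger parallel gripper is mounted at the origin on the work surface. World frame = base frame: x ahead of the robot, y to its left, z up, the work surface at z = 0. Lengths are in m, angles in rad, forces in N, time in s.
With the tool pointing down it reaches from about 0.35 to 0.9 m from the base axis. Payload 8.1 kg.
Tool frame: the origin (TCP) lies at the very end of the fingers, on their centre line; the grasp point (between the pads) lies 19 mm behind it (grasp_offset is the distance from the TCP to the grasp point, in m); z points along the fingers, y is the line along which they close (so a half turn about z gives the same grasp; the last joint's range is limited). The gripper opens to 92 mm and grips with 3 to 60 N. Pads are 19 mm wide; open, the fingers measure 130 mm over their backs; the gripper's body (75 mm by 190 mm) begins 47 mm behind the grasp point.
Start: joints at [-1.339, 0.434, 0.025, 1.573, -0.012, 1.134, -0.075], TCP at [0.205, 0.59, 0.227] pointing down, gripper open.
Joint ranges: [-2.62, 2.62], [-0.44, 2.09], [-1.27, 1.32], [0.08, 2.57], [-1.32, 4.46], [0.12, 2], [-2.74, 2.74]. Speed limits (rad/s): [2.22, 2.22, 3.01, 3.01, 3.14, 3.14, 3.14].

### API

Orientations are given as a rotation vector (axis times angle).
In Python, from cell import observe, get_image, camera_params, sign_off, silhouettes, grasp_offset gives the robot as it stands. The module is installed in compiled form; this text tells all that it offers.
- The arm moves only by the tool jog_arm, never from a script. Its argument "motion" is a list that holds one entry, the list of rows, each a list of 7 numbers: the shift along the tool's x, y, z in m, then the turn, a rotation vector about the tool's x, y, z in rad, then the closure, from -1 (fully open) to 1 (shut), so that 0 is half open. In form: [[[dx, dy, dz, wx, wy, wz, hand], ...]]. A call has 1 to 10 rows; each row is the pose to reach, as a shift and turn from the pose commanded when the call began, along the tool's axes at that moment; what a row does not reach only later rows make up. A row lasts 1/12 s, in which the tool goes at most 41.7 mm and 7.16 degrees, less where a joint would pass 70% of its speed; a pose out of reach is approached as far as the arm can. A call with a gripper value outside its range is refused whole. The fingers move at their own pace and stop on an object; "force" is the grip in N (left out, the last holds). Time passes only in rows, so rows that repeat a pose let the fingers close. It gives the time, the measured TCP pose, the force, the opening and the grip force at its end, in the units of the state.
- observe(): the state, without advancing time (a new reading comes with each control period).
- get_image(name): name is "side" or "top" or "wrist"; returns the picture (384x512x3 uint8, red, green, blue); there is no depth.
- camera_params(name): a dict with "vertical_fov" (degrees; the focal length in pixels is half the picture's height over the tangent of half this angle, whatever the lens; pixels are square), "cx", "cy" (the principal point, pixels), "dist_coeffs" ([k1, k2, p1, p2, k3] as OpenCV has them; the pictures are not rectified), "T" (4x4, takes a point from camera to world coordinates). Camera axes: x right, y down, z forward; pixel columns grow to the right and rows downward; lengths in m; the calibration is good to about 2 mm. A picture is of the moment at which its call begins: read the wrist's pose just before it. camera_params takes no time and is no camera call; for the wrist camera it gives the pose at the moment of the call.
- sign_off(): hands the job in; it is judged then, once.
Trained networks look in the newest picture that a camera, given by its name, has taken for a name from the list of things; names that differ only in an ending like _2 or _b are one class to them, and where a whole thing is asked for, a point or a joint stands for the part that bears it (a point fixed in the world has none). Each returns a list of dicts, best first, with "p" (0 to 1); they miss things now and then, are a little off and sometimes report something else, mostly with a low value. They report only what shows in the picture. A call takes as long as a camera call. They do not tell look-alikes from the thing itself.
- silhouettes(query, camera): "mask" (384x512 bool, what is visible of it) and "pixel" ([column, row] in pixels, amid what is visible of it).
The state is a dict: "clock": time; "joints": joint angles; "dq": joint speeds; "joint_efforts": joint torques, N m; "position": TCP position; "ee_rot": TCP orientation; "force": force on the tool from outside, world axes, zero at the start; "ft_torque": the same for the moment, N m; "width": opening from 0.0 (shut) to 1.0 (fully open); "gripper_force": force on a finger pad.
Only numpy, scipy, OpenCV 4.12 (cv2) and the standard library are available. Lean on these libraries where they do the work, as an engineer would, in place of code of your own. Each camera call takes 0.05 s, during which the arm holds its last target. There are 200 camera calls.

## Working session

There is one attempt and no reset: what is moved stays moved. The work goes in short steps, Python scripts to look and compute and a tool call to move; the robot and the scene stay as the last step left them, time stands still between calls to the robot, and variables do not carry over. Pictures are saved under pics/ and viewed, at most 10 in all, crops included, and the job is handed in when it is done.

Besides the shell and the picture viewer there is one more tool, called by a JSON object that holds its "api" and its "payload". jog_arm: Moves the arm, as the interface text tells. Its arguments: {"type":"object","properties":{"motion":{"type":"array"},"force":{"type":"number"}},"required":["motion"]}

```bash
mkdir -p pics; cat > h.py <<'E'
import numpy as np, cv2
from cell import *
from scipy.spatial.transform import Rotation as R
def KD(c):
    p=camera_params(c); f=192/np.tan(np.radians(p["vertical_fov"])/2)
    return np.array([[f,0,p["cx"]],[0,f,p["cy"]],[0,0,1]]),np.array(p["dist_coeffs"],float),np.array(p["T"])
def proj(c,P,k=None):
    K,D,T=k or KD(c); Ti=np.linalg.inv(T)
    return cv2.projectPoints(np.array(P,float).reshape(-1,3),cv2.Rodrigues(Ti[:3,:3])[0],Ti[:3,3],K,D)[0][:,0]
def ray(c,uv,k=None):
    K,D,T=k or KD(c); n=cv2.undistortPoints(np.array(uv,float).reshape(-1,1,2),K,D)[:,0]
    d=np.c_[n,np.ones(len(n))]@T[:3,:3].T; return T[:3,3],d
def atz(c,uv,z,k=None):
    o,d=ray(c,uv,k); return o+d*((z-o[2])/d[:,2])[:,None]
def tri(obs):
    A=np.zeros((3,3));b=np.zeros(3)
    for c,uv in obs:
        o,d=ray(c,uv); d=d[0]/np.linalg.norm(d[0]); M=np.eye(3)-np.outer(d,d); A+=M;b+=M@o
    return np.linalg.solve(A,b)
def save(im,n): cv2.imwrite("pics/"+n+".png",im[:,:,::-1])
E
python3 - <<'E'
from h import *
np.set_printoptions(precision=3,suppress=True)
a=get_image("side");b=get_image("top")
save(np.vstack([a,b])[:, :],"x0"); 
im=np.hstack([a,b]); save(cv2.resize(im,(800,300)),"both")
cv2.imwrite("pics/side.png",cv2.resize(a,(800,600))[:,:,::-1]);cv2.imwrite("pics/top.png",cv2.resize(b,(800,600))[:,:,::-1])
for c in("side","top"):
    print(c,KD(c))
    for q in("wheel","hanger","foot","rack","bar","tin","block","mallet"):
        for s in silhouettes(q,c):
            m=s["mask"];ys,xs=np.where(m)
            if len(xs): print(c,q,round(s["p"],2),np.round(s["pixel"]),xs.min(),xs.max(),ys.min(),ys.max(),m.sum())
s=observe();print(s["clock"],s["position"],s["ee_rot"],grasp_offset)
E
```

```text
side (array([[398.482,   0.   , 262.443],
       [  0.   , 398.482, 190.688],
       [  0.   ,   0.   ,   1.   ]]), array([-0.075,  0.   ,  0.   ,  0.   ,  0.   ]), array([[ 0.835, -0.269,  0.48 , -0.004],
       [-0.55 , -0.417,  0.724, -0.757],
       [ 0.005, -0.868, -0.496,  0.701],
       [ 0.   ,  0.   ,  0.   ,  1.   ]]))
side wheel 0.89 [353. 299.] 339 367 280 323 684
side wheel 0.69 [317. 248.] 288 345 227 277 1265
side wheel 0.56 [248. 297.] 235 260 261 331 1147
side hanger 0.67 [256. 188.] 244 276 152 220 646
side foot 0.6 [264. 220.] 244 297 153 242 1826
side rack 0.8 [312. 281.] 283 345 255 302 1768
side bar 0.89 [260. 191.] 245 276 153 220 590
side tin 0.81 [242. 172.] 227 260 157 183 531
side block 0.75 [342. 224.] 324 355 220 239 367
side mallet 0.86 [290. 191.] 270 314 177 215 554
top (array([[455.597,   0.   , 253.492],
       [  0.   , 455.597, 190.599],
       [  0.   ,   0.   ,   1.   ]]), array([-0.003,  0.   ,  0.   ,  0.   ,  0.   ]), array([[-0.029, -0.993,  0.118,  0.372],
       [-0.999,  0.031,  0.017,  0.022],
       [-0.021, -0.118, -0.993,  1.441],
       [ 0.   ,  0.   ,  0.   ,  1.   ]]))
top wheel 0.73 [339. 192.] 332 347 168 219 533
top wheel 0.6 [344. 260.] 323 363 241 279 446
top wheel 0.53 [380. 191.] 370 387 177 209 387
top wheel 0.16 [220. 176.] 193 251 166 187 612
top hanger 0.85 [221. 173.] 193 251 164 187 657
top foot 0.72 [244. 178.] 193 269 162 203 1823
top rack 0.65 [331. 197.] 321 348 173 221 614
top bar 0.63 [223. 176.] 193 252 165 187 703
top tin 0.68 [144. 156.] 130 158 136 172 956
top block 0.79 [285. 134.] 276 303 119 146 538
top block 0.47 [242. 177.] 192 270 161 204 2041
top mallet 0.83 [203. 137.] 188 251 122 146 677
0.9 [0.205 0.59  0.227] [0.524 3.098 0.   ] 0.0188
```

View pics/side.png

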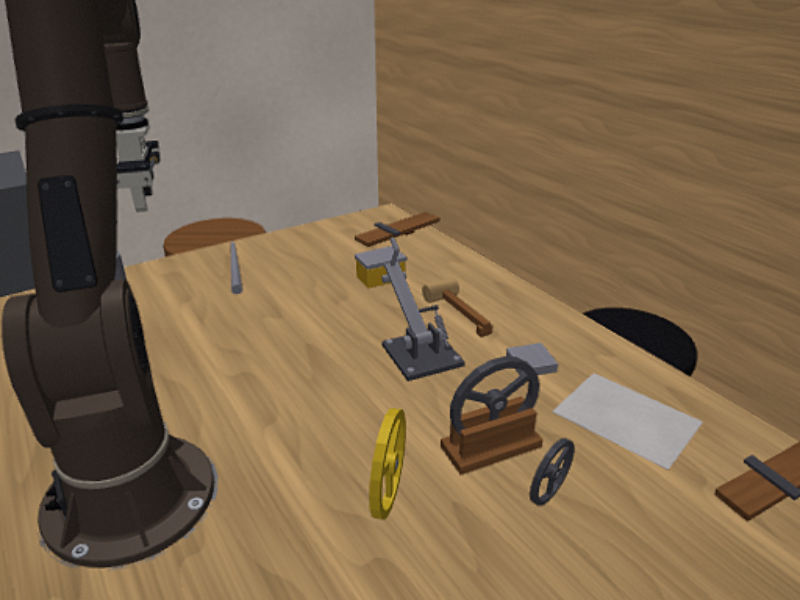

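View pics/top.png

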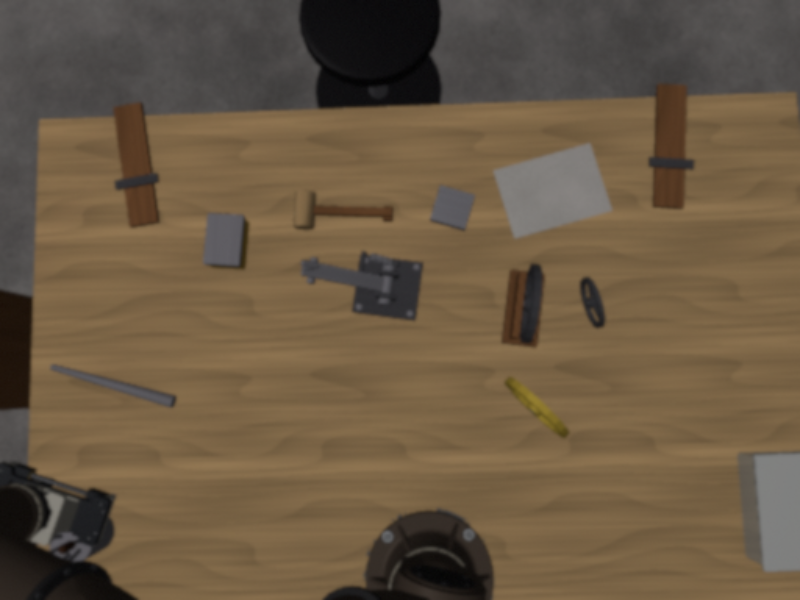

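The side view shows three wheel-like things (full-image pixels):
- The dark wheel in the rack, at (317,248).
- A yellow one at (248,297), which is excluded.
- A smaller dark one at (353,299).

The larger dark wheel in the rack is the one meant. The hanger is at (256,188) and leans towards world +y. I'll confirm in one enlarged crop.

```bash
python3 - <<'E'
from h import *
im=cv2.imread("pics/x0.png");a,b=im[:384],im[384:]
A=cv2.resize(a[140:330,230:380],None,fx=3.1,fy=3.1,interpolation=cv2.INTER_CUBIC)
B1=cv2.resize(b[150:215,185:275],None,fx=3.6,fy=3.6,interpolation=cv2.INTER_CUBIC)
B2=cv2.resize(b[160:230,310:400],None,fx=3.6,fy=3.6,interpolation=cv2.INTER_CUBIC)
B=np.vstack([B1,B2]);H=max(A.shape[0],B.shape[0])
f=lambda x:cv2.copyMakeBorder(x,0,H-x.shape[0],0,0,cv2.BORDER_CONSTANT)
cv2.imwrite("pics/crop.png",np.hstack([f(A),f(B)]));print(A.shape,B.shape,B1.shape)
E
```

```text
(589, 465, 3) (486, 324, 3) (234, 324, 3)
```

View pics/crop.png

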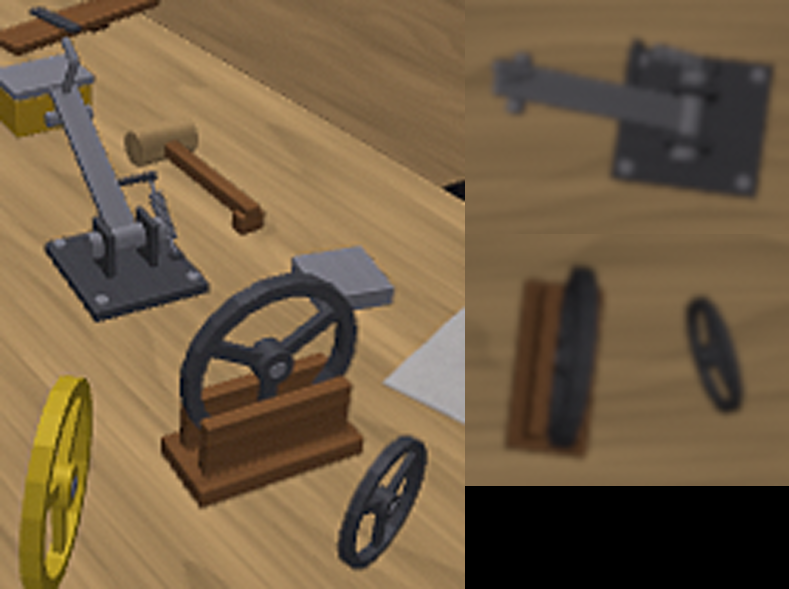

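The crop confirms it: the wheel in the rack, at crop (270,350), has one spoke pointing down and the top free. It is clearly larger than the dark one at (382,500), and the yellow one is excluded. Next I'll fit the poses.

```bash
cat > fit.py <<'E'
from h import *
from scipy.optimize import least_squares
np.set_printoptions(precision=4,suppress=True)
S=lambda x,y:(230+x/3.1,140+y/3.1)
T1=lambda x,y:(185+(x-465)/3.6,150+y/3.6)
T2=lambda x,y:(310+(x-465)/3.6,160+(y-234)/3.6)
ks={c:KD(c) for c in("side","top")}
def W(p,L): 
    c,s=np.cos(p[2]),np.sin(p[2]); L=np.atleast_2d(L); return np.c_[p[0]+c*L[:,0]-s*L[:,1],p[1]+s*L[:,0]+c*L[:,1],L[:,2]]
def fit(obs,p0):
    f=lambda p:np.concatenate([proj(c,W(p,L),ks[c])[0]-uv for c,uv,L in obs])
    r=least_squares(f,p0); print(r.x,"res",r.fun.round(1)); return r.x
E
python3 - <<'E'
from fit import *
z=.012
o=[("top",T1(773,67),(.06,-.065,z)),("top",T1(755,195),(-.06,-.065,z)),("top",T1(612,178),(-.06,.065,z)),
("side",S(207,289),(.06,-.065,z)),("side",S(98,318),(-.06,-.065,z)),("side",S(47,246),(-.06,.065,z))]
p=fit(o,[.5,0,0])
# check bar/tip at leaning
t=1.05
def hang(p,y,zz,t):
    return W(p,(0,y*np.cos(t)+zz*np.sin(t),.04-y*np.sin(t)+zz*np.cos(t)))[0]
for n,y,zz in(("bar",.013,.155),("seat",-.0275,.18),("tip",-.055,.205)):
    P=hang(p,y,zz,t);P2=hang(p,y,zz,-.03);print(n,P,proj("side",P,ks["side"]),proj("top",P,ks["top"]),P2)
print(S(67,45),S(82,115))
# rack, base bottom corners; wheel hub centre
o=[("top",T2(505,448),(-.075,.035,.01)),("top",T2(585,457),(-.075,-.035,.01)),("side",S(203,505),(-.075,-.035,0)),("side",S(362,452),(.075,-.035,0)),("side",S(163,440),(-.075,.035,.012))]
q=fit(o,[.45,-.2,0])
o=[("side",S(275,357),(0,-.0,.095)),("side",S(290,274),(0,-.0,.17)),("top",T2(583,265),(.075,0,.095)),("top",T2(565,446),(-.075,0,.095)),]
w=fit(o,q)
for v in(w,q):
  a=np.linspace(0,6.28,24);print(W(v,(0,0,.095)))
  L=np.c_[.075*np.cos(a),0*a,.095+.075*np.sin(a)];m=proj("side",W(v,L),ks["side"]);print((m.min(0)-[230,140])*3.1,(m.max(0)-[230,140])*3.1)
E
```

```text
[ 0.5666  0.0602 -0.17  ] res [ 1.3 -1.2  1.1  0.6  0.  -0.4  0.8 -1.1 -1.3 -0.8 -1.5 -0.9]
bar [0.5904 0.199  0.1058] [[252.0324 177.7171]] [[201.0677 172.4976]] [0.568  0.0684 0.1953]
seat [0.5907 0.2006 0.1534] [[251.7344 164.0981]] [[198.3036 169.8183]] [0.561  0.0277 0.2191]
tip [0.592  0.2084 0.1897] [[250.6682 152.5472]] [[193.6458 167.3094]] [ 0.5562 -0.0001  0.2433]
(251.61290322580646, 154.51612903225805) (256.4516129032258, 177.09677419354838)
[ 0.5187 -0.2075 -0.1442] res [-0.2 -1.4 -0.1 -1.3 -0.6  1.6  0.1 -0.1 -1.2  0.4]
[ 0.5213 -0.2108 -0.1487] res [ 0.1  1.5 -2.2  2.6 -0.5 -1.7 -0.4 -2.1]
[[ 0.5213 -0.2108  0.095 ]]
[189.7532 278.704 ] [355.9029 439.8103]
[[ 0.5187 -0.2075  0.095 ]]
[184.6121 277.6021] [350.4201 438.7358]
```

Fits are consistent: the predicted tip lands on the seen one, and the wheel is nearly parallel to the foot. Plan:
1. Tilt the tool 45° and straddle the hanger, with a finger behind each bar stub.
2. Push the bar along its arc until the hanger snaps.

```bash
cat > plan.py <<'E'
from fit import *
F=np.array([.5666,.0602,-.17])
def hang(y,z,t,x=0): return W(F,(x,y*np.cos(t)+z*np.sin(t),.04-y*np.sin(t)+z*np.cos(t)))[0]
def Rpush(phi,yaw=None):
    yaw=F[2] if yaw is None else yaw
    c,s=np.cos(phi),np.sin(phi)
    return R.from_euler("z",yaw)*R.from_matrix(np.array([[0,c,-s],[1,0,0],[0,-s,-c]]).T)
def rel(P,Rt,note=""):
    s=observe();R0=R.from_rotvec(s["ee_rot"])
    print(note,"clk",round(s["clock"],2),"tgt",np.round(P,4),"shift",R0.inv().apply(P-s["position"]).round(4),"turn",(R0.inv()*Rt).as_rotvec().round(4))
E
python3 - <<'E'
from plan import *
Rp=Rpush(np.pi/4);M=Rp.as_matrix();B=hang(.013,.155,1.05)
pre=B+M[:,0]*.0375-M[:,2]*.10
rel(pre,Rp,"pre");rel(pre+[-.05,.15,.1],Rp,"via")
print(atz("top",[144,156],.062),atz("top",[203,137],.02))
E
```

```text
pre clk 0.9 tgt [0.6069 0.2949 0.15  ] shift [-0.4763 -0.147   0.0767] turn [ 0.5501 -0.6492  1.3279]
via clk 0.9 tgt [0.5569 0.4449 0.25  ] shift [-0.3797 -0.0218 -0.0233] turn [ 0.5501 -0.6492  1.3279]
[[0.6549 0.381  0.062 ]] [[0.719  0.2025 0.02  ]]
```

{"api": "jog_arm", "payload": {"motion": [[[-0.19,-0.01,-0.02,0.275,-0.325,0.664,0.17],[-0.38,-0.022,-0.023,0.55,-0.649,1.328,0.17],[-0.38,-0.022,-0.023,0.55,-0.649,1.328,0.17],[-0.38,-0.022,-0.023,0.55,-0.649,1.328,0.17],[-0.38,-0.022,-0.023,0.55,-0.649,1.328,0.17],[-0.38,-0.022,-0.023,0.55,-0.649,1.328,0.17],[-0.38,-0.022,-0.023,0.55,-0.649,1.328,0.17],[-0.38,-0.022,-0.023,0.55,-0.649,1.328,0.17],[-0.38,-0.022,-0.023,0.55,-0.649,1.328,0.17],[-0.38,-0.022,-0.023,0.55,-0.649,1.328,0.17]]]}}

```text
clock: 1.73
position: [0.5629, 0.439, 0.2506]
ee_rot: [1.742, 1.985, -0.676]
force: [2.4, -0.3, 0.7]
width: 0.418
gripper_force: 0.0
```

```bash
python3 - <<'E'
from plan import *
Rp=Rpush(np.pi/4);M=Rp.as_matrix();B=hang(.013,.155,1.05)
pre=B+M[:,0]*.0375-M[:,2]*.10
s=observe();print(s["position"],s["joints"],s["width"])
rel(pre,Rp,"pre");rel(pre+[-.05,.15,.1],Rp,"via")
E
```

```text
[0.5629 0.439  0.2506] [-1.0877  0.9542  0.4762  0.8125  0.0914  1.8865 -0.5685] 0.4181970161538749
pre clk 1.73 tgt [0.6069 0.2949 0.15  ] shift [-0.0597  0.0379  0.1668] turn [ 0.1115 -0.1292  0.2621]
via clk 1.73 tgt [0.5569 0.4449 0.25  ] shift [ 0.0059 -0.0053 -0.003 ] turn [ 0.1115 -0.1292  0.2621]
```

{"api": "jog_arm", "payload": {"motion": [[[0.0,0.0,0.03,0.0557,-0.0646,0.131,0.17],[-0.02,0.012,0.06,0.1115,-0.129,0.262,0.17],[-0.04,0.025,0.1,0.1115,-0.129,0.262,0.17],[-0.06,0.038,0.167,0.1115,-0.129,0.262,0.17],[-0.06,0.038,0.167,0.1115,-0.129,0.262,0.17],[-0.06,0.038,0.167,0.1115,-0.129,0.262,0.17],[-0.06,0.038,0.167,0.1115,-0.129,0.262,0.17]]]}}

```text
clock: 2.32
position: [0.602, 0.2989, 0.147]
ee_rot: [1.921, 1.639, -0.801]
force: [-0.0, 0.9, 1.6]
width: 0.415
gripper_force: 0.0
```

```bash
python3 - <<'E'
from plan import *
Rp=Rpush(np.pi/4);M=Rp.as_matrix();B=hang(.013,.155,1.05)
pre=B+M[:,0]*.0375-M[:,2]*.10
s=observe();print(s["position"],s["joints"],s["width"],s["dq"])
rel(pre,Rp,"pre");rel(B+M[:,0]*.0375+M[:,2]*.015,Rp,"under")
k=KD("wrist");im=get_image("wrist")
for n,y,z,c in(("bar",.013,.155,(255,0,0)),("seat",-.0275,.18,(0,255,0)),("tip",-.055,.205,(0,0,255))):
    print(n,proj("wrist",hang(y,z,1.05),k))
for x in(-.025,.025): print("barends",proj("wrist",hang(.013,.155,1.05,x),k))
for x,y in((.06,.065),(-.06,.065),(.06,-.065),(-.06,-.065)): print("foot",proj("wrist",W(F,(x,y,.012)),k))
save(cv2.resize(im,(800,600)),"w1")
E
```

```text
[0.602  0.2989 0.147 ] [-0.9986  1.0212  0.5409  1.0535  0.1004  1.7072 -0.7315] 0.4147748567564401 [-0.037  -0.0175 -0.021  -0.0767 -0.0097  0.025  -0.0015]
pre clk 2.32 tgt [0.6069 0.2949 0.15  ] shift [-0.0044  0.0055  0.    ] turn [-0.0008 -0.0027  0.0122]
under clk 2.32 tgt [0.5931 0.2148 0.0687] shift [-0.0047  0.0055  0.115 ] turn [-0.0008 -0.0027  0.0122]
bar [[257.5691 232.2021]]
seat [[257.5209 279.7312]]
tip [[257.6468 321.3462]]
barends [[233.116  231.9281]]
barends [[282.0005 232.4576]]
foot [[298.6881 187.5277]]
foot [[214.2144 186.5503]]
foot [[287.8014 221.2251]]
foot [[222.4744 220.5017]]
```

View pics/w1.png

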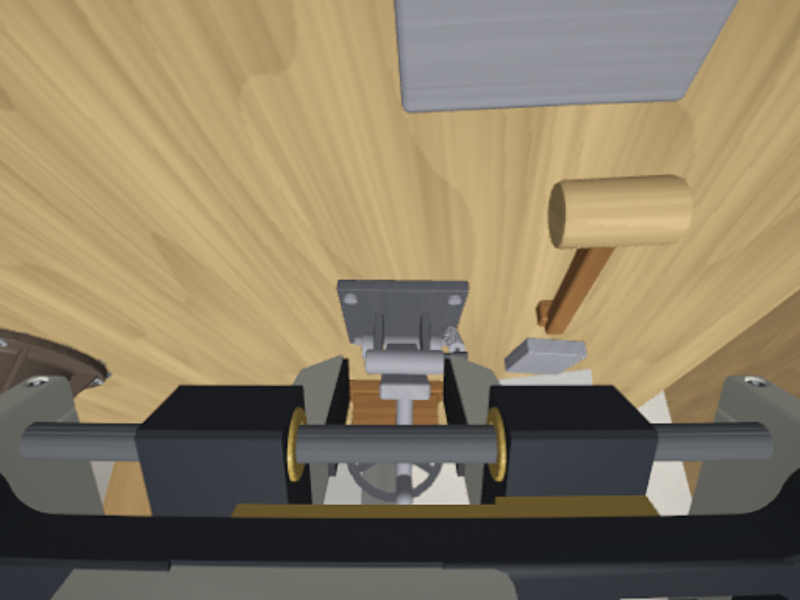

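The picture shows the bar at view (366–442, 362), which is full-image (234–283, 232). The prediction was (233–282, 232), so the straddle fits with about 1 mm of correction.

{"api": "jog_arm", "payload": {"motion": [[[-0.004,0.0063,0.0,0,0,0.012,0.17],[-0.005,0.0063,0.03,0,0,0.012,0.17],[-0.005,0.0063,0.06,0,0,0.012,0.17],[-0.005,0.0063,0.09,0,0,0.012,0.17],[-0.005,0.0063,0.115,0,0,0.012,0.17],[-0.005,0.0063,0.115,0,0,0.012,0.17],[-0.005,0.0063,0.115,0,0,0.012,0.17]]]}}

```text
clock: 2.95
position: [0.5945, 0.2176, 0.0699]
ee_rot: [1.927, 1.629, -0.791]
force: [0.6, -0.1, 0.4]
width: 0.417
gripper_force: 0.0
```

```bash
python3 - <<'E'
from plan import *
Rp=Rpush(np.pi/4);M=Rp.as_matrix();B=hang(.013,.155,1.05)
s=observe();print(s["position"],s["force"],s["width"]);rel(B+M[:,0]*.0375+M[:,2]*.015,Rp,"under")
save(cv2.resize(get_image("wrist"),(800,600)),"w2")
E
```

```text
[0.5945 0.2176 0.0699] [ 0.5551 -0.0697  0.382 ] 0.41654031024633226
under clk 2.95 tgt [0.5931 0.2148 0.0687] shift [-0.0013 -0.0009  0.003 ] turn [ 0.0029 -0.0055  0.0016]
```

View pics/w2.png

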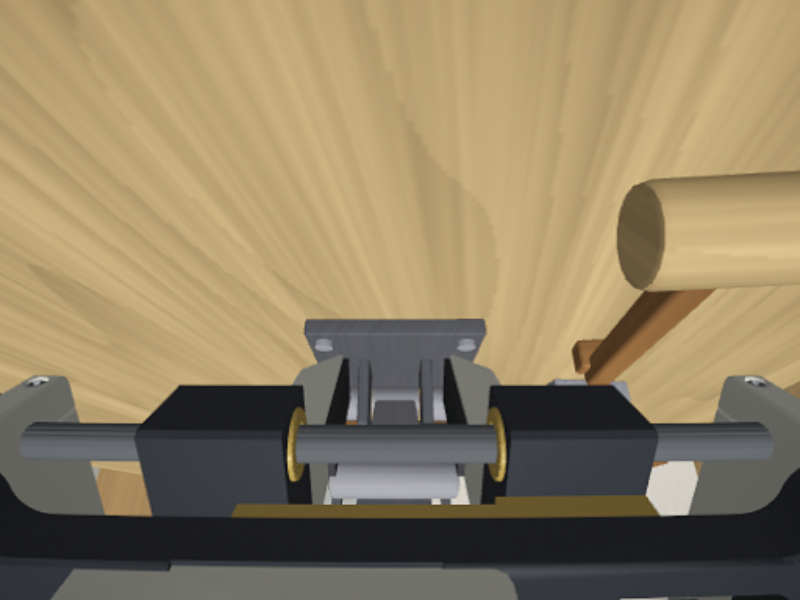

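The view shows the bar at (330–460, 483), centred between the fingers and in front of them. Pushing now.

{"api": "jog_arm", "payload": {"motion": [[[-0.008,0,0.0,0,0,0,0.17],[-0.015,0,0.0,0,0,0,0.17],[-0.02,0,0.0,0,0,0,0.17],[-0.025,0,0.0,0,0,0,0.17],[-0.03,0,0.0,0,0,0,0.17],[-0.035,0,-0.002,0,0,0,0.17],[-0.04,0,-0.004,0,0,0,0.17],[-0.046,0,-0.005,0,0,0,0.17],[-0.052,0,-0.006,0,0,0,0.17],[-0.058,0,-0.007,0,0,0,0.17]]]}}

```text
clock: 3.83
position: [0.5889, 0.1825, 0.1164]
ee_rot: [1.928, 1.631, -0.787]
force: [0.5, 4.6, -0.0]
width: 0.417
gripper_force: 1.9
```

```bash
python3 - <<'E'
from plan import *
get_image("side")
save(cv2.resize(get_image("side")[120:260,200:330],None,fx=4,fy=4),"s2")
s=observe();print(s["position"],s["force"],s["ft_torque"])
for t in(1.05,.9,.8):print(t,proj("side",hang(-.055,.205,t),ks["side"]))
E
```

```text
[0.589  0.1815 0.117 ] [1.5695 3.8659 0.0223] [ 1.4287 -0.2936  0.0898]
1.05 [[250.6648 152.5407]]
0.9 [[253.5957 149.2802]]
0.8 [[255.8412 147.8651]]
```

View pics/s2.png

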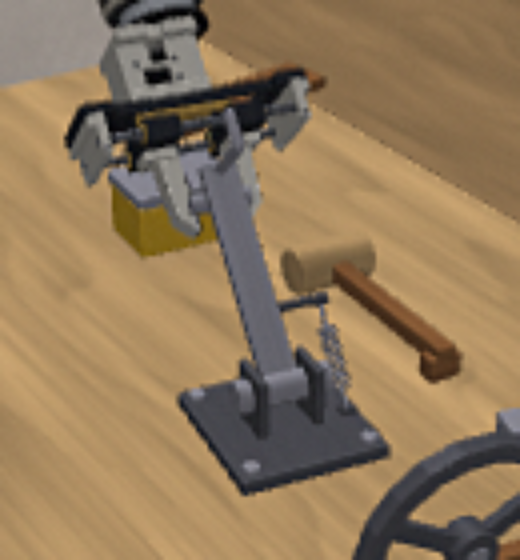

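The hanger is rising: its tip, at crop (230,115), corresponds to a lean of about 0.75 rad from vertical, with only about 4 N of force. Continuing the push.

{"api": "jog_arm", "payload": {"motion": [[[-0.006,0,0,0,0,0,0.17],[-0.012,0,0,0,0,0,0.17],[-0.018,0,0.0,0,0,0,0.17],[-0.024,0,0.0,0,0,0,0.17],[-0.03,0,0.001,0,0,0,0.17],[-0.035,0,0.002,0,0,0,0.17],[-0.04,0,0.003,0,0,0,0.17],[-0.045,0,0.004,0,0,0,0.17],[-0.05,0,0.005,0,0,0,0.17],[-0.055,0,0.006,0,0,0,0.17]]]}}

```text
clock: 4.77
position: [0.581, 0.1377, 0.1501]
ee_rot: [1.928, 1.628, -0.792]
force: [0.9, -0.3, -0.4]
width: 0.416
gripper_force: 0.3
```

```bash
cat > tip.py <<'E'
from plan import *
a=get_image("side"); save(a,"side_now"); s=observe();print(s["clock"],s["position"],s["force"])
for t in(.6,.4,.2,0,-.03):print(t,proj("side",hang(-.055,.205,t),ks["side"])[0])
for q in silhouettes("hanger","side"):
    m=q["mask"];ys,xs=np.where(m);print(round(q["p"],2),xs.min(),xs.max(),ys.min(),ys.max(),"top px x",xs[ys==ys.min()].mean())
E
python3 tip.py
```

```text
4.8167 [0.581  0.1366 0.1509] [ 0.1952 -0.6365  1.2275]
0.6 [260.9815 147.0568]
0.4 [266.8681 149.1975]
0.2 [273.2929 154.4903]
0 [279.969 162.966]
-0.03 [280.9708 164.5028]
0.96 253 278 150 220 top px x 266.5
```

{"api": "jog_arm", "payload": {"motion": [[[-0.006,0,0.001,0,0,0,0.17],[-0.012,0,0.002,0,0,0,0.17],[-0.018,0,0.003,0,0,0,0.17],[-0.024,0,0.004,0,0,0,0.17],[-0.024,0,0.004,0,0,0,0.17],[-0.024,0,0.004,0,0,0,0.17]]]}}

```text
clock: 5.37
position: [0.5778, 0.1186, 0.1643]
ee_rot: [1.928, 1.629, -0.791]
force: [0.0, 0.1, -0.2]
width: 0.419
gripper_force: 0.0
```

```bash
python3 tip.py
```

```text
5.4167 [0.5778 0.119  0.1639] [-0.1939  0.1291 -1.2718]
0.6 [260.9815 147.0568]
0.4 [266.8681 149.1975]
0.2 [273.2929 154.4903]
0 [279.969 162.966]
-0.03 [280.9708 164.5028]
0.74 262 283 162 220 top px x 272.5
```

{"api": "jog_arm", "payload": {"motion": [[[0.02,0,-0.01,0,0,0,0.17],[0.04,0,-0.05,0,0,0,0.17],[0.04,0,-0.09,0,0,0,0.17],[0.04,0,-0.13,0,0,0,0.17],[0.04,0,-0.17,0,0,0,0.17],[0.04,0,-0.17,0,0,0,0.17]]]}}

```text
clock: 5.97
position: [0.6038, 0.272, 0.2607]
ee_rot: [1.925, 1.637, -0.778]
force: [0.8, 1.5, 0.9]
width: 0.415
gripper_force: 0.0
```

```bash
cat >> plan.py <<'E'
WH=np.array([.520,-.209,-.146])
def Rdown(yaw): return R.from_euler("z",yaw)*R.from_matrix(np.diag([1.,-1,-1]))
E
python3 tip.py; python3 - <<'E'
from plan import *
im=cv2.imread("pics/side_now.png")
cv2.imwrite("pics/s3.png",cv2.resize(im[130:260,220:370],None,fx=5,fy=4.5,interpolation=cv2.INTER_CUBIC))
P=W(WH,(-.03,0,.26))[0]
rel(P,Rdown(WH[2]),"above wheel"); rel(np.array([.5,.1,.35]),Rdown(WH[2]),"via");print(observe()["joints"])
E
```

```text
6.0167 [0.6035 0.2691 0.2583] [-0.1615 -0.2903 -0.6759]
0.6 [260.9815 147.0568]
0.4 [266.8681 149.1975]
0.2 [273.2929 154.4903]
0 [279.969 162.966]
-0.03 [280.9708 164.5028]
0.97 261 283 162 220 top px x 274.0
above wheel clk 6.07 tgt [ 0.4903 -0.2046  0.26  ] shift [-0.3464 -0.0338  0.3369] turn [0.603  0.6111 1.4656]
via clk 6.07 tgt [0.5  0.1  0.35] shift [-0.1946 -0.0739  0.0607] turn [0.603  0.6111 1.4656]
[-0.9937  0.8976  0.586   1.0437  0.1541  1.8013 -0.65  ]
```

View pics/s3.png

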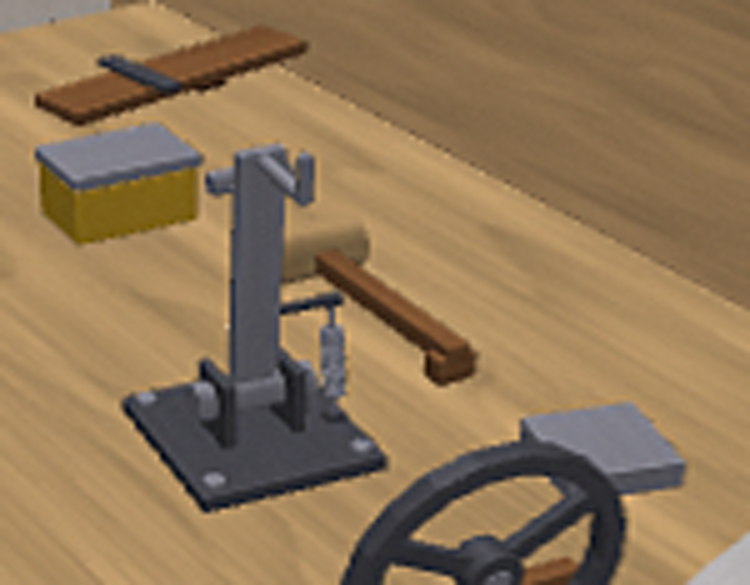

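The hanger stands upright: its tip is at full-image (281,164), exactly as predicted for the stop. Now to the wheel.

{"api": "jog_arm", "payload": {"motion": [[[-0.06,-0.02,-0.02,0.06,0.06,0.147,0.0],[-0.11,-0.04,0.0,0.12,0.122,0.293,-0.3],[-0.16,-0.06,0.03,0.18,0.183,0.44,-0.6],[-0.195,-0.074,0.061,0.24,0.244,0.586,-0.8],[-0.23,-0.07,0.1,0.3,0.305,0.733,-0.8],[-0.26,-0.065,0.14,0.36,0.367,0.88,-0.8],[-0.29,-0.06,0.18,0.42,0.428,1.026,-0.8],[-0.31,-0.05,0.22,0.48,0.489,1.173,-0.8],[-0.325,-0.045,0.26,0.54,0.55,1.319,-0.8],[-0.336,-0.04,0.3,0.603,0.611,1.466,-0.8]]]}}

```text
clock: 6.9
position: [0.4908, -0.0941, 0.3069]
ee_rot: [2.965, 0.347, -0.255]
force: [0.7, 0.1, 0.1]
width: 0.902
gripper_force: 0.0
```

```bash
python3 - <<'E'
from plan import *
P=W(WH,(-.03,0,.26))[0]
rel(P,Rdown(WH[2]),"above wheel");s=observe();print(s["position"],s["joints"],s["force"])
E
```

```text
above wheel clk 6.9 tgt [ 0.4903 -0.2046  0.26  ] shift [-0.0157  0.1005  0.0639] turn [0.1585 0.1598 0.3774]
[ 0.4908 -0.0941  0.3069] [-0.7267  0.3307  0.939   1.706  -0.0759  1.3547 -1.1159] [0.7318 0.0937 0.0741]
```

{"api": "jog_arm", "payload": {"motion": [[[-0.003,0.03,0.015,0.04,0.04,0.094,-0.8],[-0.008,0.06,0.035,0.08,0.08,0.19,-0.8],[-0.012,0.08,0.05,0.12,0.12,0.283,-0.8],[-0.0157,0.1005,0.064,0.1585,0.16,0.377,-0.8],[-0.0157,0.1005,0.064,0.1585,0.16,0.377,-0.8],[-0.0157,0.1005,0.064,0.1585,0.16,0.377,-0.8],[-0.0157,0.1005,0.064,0.1585,0.16,0.377,-0.8]]]}}

```text
clock: 7.48
position: [0.4916, -0.2017, 0.26]
ee_rot: [3.132, -0.217, -0.007]
force: [-0.1, 0.7, -0.3]
width: 0.901
gripper_force: 0.0
```

```bash
python3 - <<'E'
from plan import *
k=KD("wrist");im=get_image("wrist")
rel(W(WH,(-.03,0,.26))[0],Rdown(WH[2]),"above wheel");s=observe();print(s["position"],s["joints"],s["force"])
c=cv2.resize(im,(800,600))
a=np.linspace(0,2*np.pi,60)
for y in(-.007,.007):
    uv=proj("wrist",W(WH,np.c_[.075*np.cos(a),0*a+y,.095+.075*np.sin(a)]),k)*1.5625
    cv2.polylines(c,[uv.astype(int)],True,(255,0,0),1)
save(c,"w3")
E
```

```text
above wheel clk 7.53 tgt [ 0.4903 -0.2046  0.26  ] shift [-0.0014  0.0039  0.0002] turn [0.0022 0.0039 0.0096]
[ 0.4923 -0.2009  0.2602] [-0.4433  0.3487  0.9852  1.8007 -0.3114  1.1638 -1.0667] [0.3711 0.0114 0.4403]
```

View pics/w3.png

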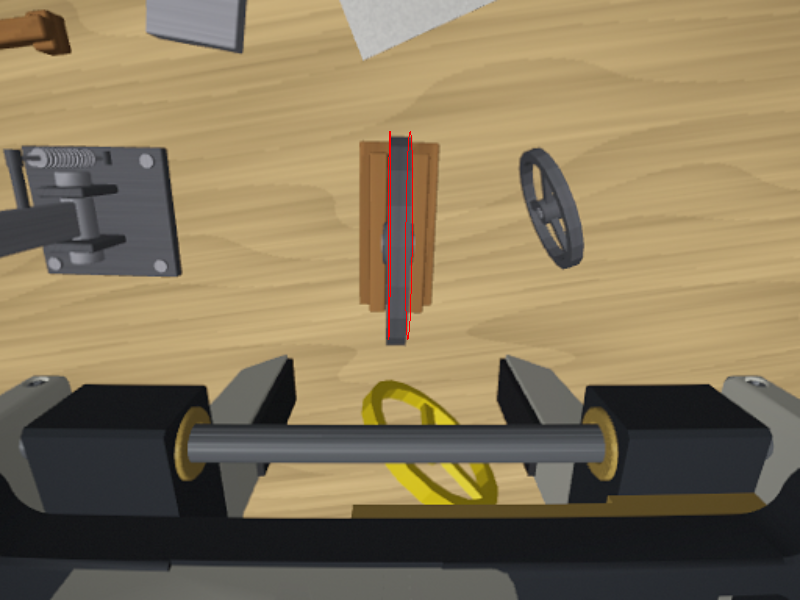

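The picture shows the wheel rim at view (388–408, 136–345). The overlay is about 6 px too far ahead, so the wheel sits about 4.5 mm nearer than estimated. Correcting, then descending.

```bash
echo 'WH=np.array([.5158,-.2076,-.156])' >> plan.py
python3 - <<'E'
from plan import *
rel(W(WH,(-.03,0,.138))[0],Rdown(WH[2]),"grasp")
E
```

```text
grasp clk 7.53 tgt [ 0.4862 -0.2029  0.138 ] shift [-0.0053  0.0026  0.1223] turn [0.0022 0.0039 0.0196]
```

{"api": "jog_arm", "payload": {"motion": [[[-0.0053,0.0026,0.03,0.002,0.004,0.02,-0.5],[-0.0053,0.0026,0.065,0.002,0.004,0.02,-0.3],[-0.0053,0.0026,0.1,0.002,0.004,0.02,-0.2],[-0.0053,0.0026,0.122,0.002,0.004,0.02,-0.2],[-0.0053,0.0026,0.122,0.002,0.004,0.02,-0.2],[-0.0053,0.0026,0.122,0.002,0.004,0.02,-0.2]]]}}

```text
clock: 8.03
position: [0.4865, -0.2029, 0.1385]
ee_rot: [3.131, -0.245, -0.001]
force: [-0.6, -0.4, 0.7]
width: 0.605
gripper_force: 0.0
```

```bash
python3 - <<'E'
from plan import *
rel(W(WH,(-.03,0,.138))[0],Rdown(WH[2]),"grasp");print(observe()["force"])
E
```

```text
grasp clk 8.03 tgt [ 0.4862 -0.2029  0.138 ] shift [-0.0003  0.0001  0.0005] turn [0.0007 0.0008 0.    ]
[-0.6182 -0.4273  0.7478]
```

{"api": "jog_arm", "payload": {"motion": [[[0,0,0,0,0,0,0.3],[0,0,0,0,0,0,0.6],[0,0,0,0,0,0,1],[0,0,0,0,0,0,1],[0,0,0,0,0,0,1],[0,0,0,0,0,0,1],[0,0,0,0,0,0,1]]], "force": 40}}

```text
clock: 8.62
position: [0.4867, -0.2041, 0.1391]
ee_rot: [3.131, -0.248, 0.003]
force: [0.4, 0.7, 1.5]
width: 0.146
gripper_force: 40.0
```

{"api": "jog_arm", "payload": {"motion": [[[0,0,-0.01,0,0,0,1],[0,0,-0.02,0,0,0,1],[0,0,-0.04,0,0,0,1],[0,0,-0.06,0,0,0,1],[0,0,-0.09,0,0,0,1],[0,0,-0.12,0,0,0,1],[0,0,-0.15,0,0,0,1],[0,0,-0.15,0,0,0,1],[0,0,-0.15,0,0,0,1]]]}}

```text
clock: 9.37
position: [0.4869, -0.2046, 0.2907]
ee_rot: [3.131, -0.248, 0.008]
force: [-1.3, 1.5, -4.6]
width: 0.147
gripper_force: 39.9
```

```bash
python3 - <<'E'
from plan import *
s=observe();print(s["position"],s["ee_rot"],s["force"],s["width"],s["gripper_force"])
k=KD("wrist");im=get_image("wrist");a=get_image("side");get_image("top")
# wheel model as gripped nominally: in the TCP frame
M=R.from_rotvec(s["ee_rot"]).as_matrix();p=s["position"]
C=p+M@np.array([.03,0,.043]);print("centre nominal",C)
t=np.linspace(0,2*np.pi,60)
o=[]
for n,I,kk in(("wrist",im,k),("side",a,ks["side"])):
    c=cv2.resize(I,None,fx=1.5625*(1 if n=="wrist" else 2),fy=1.5625*(1 if n=="wrist" else 2))
    f=1.5625*(1 if n=="wrist" else 2)
    for r in(.075,.063):
        uv=proj(n,C+r*np.outer(np.cos(t),M[:,0])+r*np.outer(np.sin(t),M[:,2]),kk)*f
        cv2.polylines(c,[uv.astype(int)],True,(255,0,0),1)
    if n=="side": u,v=(proj(n,C,kk)[0]*f).astype(int);c=c[max(0,v-250):v+250,u-200:u+200]
    else: c=cv2.resize(c,(400,300))
    o.append(c)
H=max(x.shape[0] for x in o)
save(np.hstack([cv2.copyMakeBorder(x,0,H-x.shape[0],0,0,cv2.BORDER_CONSTANT) for x in o]),"g1")
E
```

```text
[ 0.4869 -0.2046  0.2907] [ 3.131  -0.2484  0.0079] [-1.2771  1.5132 -4.5511] 0.14707101967312783 39.89032669225708
centre nominal [ 0.5168 -0.2093  0.2479]
```

View pics/g1.png

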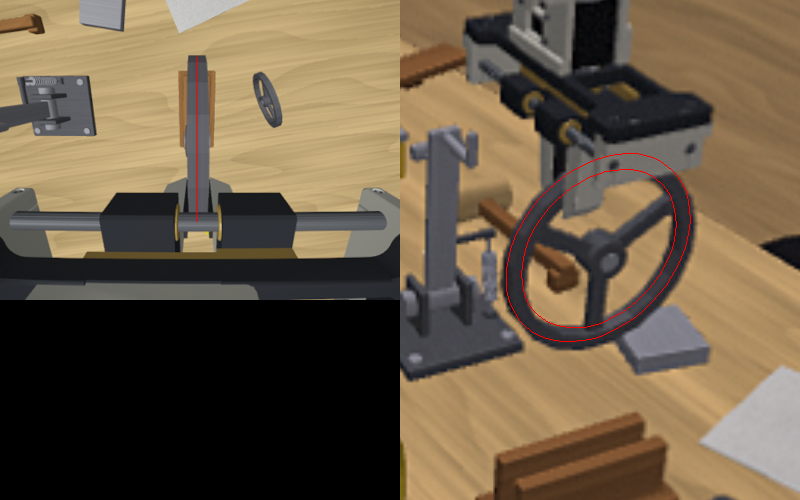

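The wheel is lifted and held by its rim, with the centre near crop (605,255). It matches the nominal pose within a few millimetres. I'll refine how it sits in the grip, since the hub-to-rim window around the hook leaves only about 4 mm each side.

```bash
cat > wfit.py <<'E'
from plan import *
from scipy.optimize import minimize
def wfit(verbose=True):
    s=observe();M=R.from_rotvec(s["ee_rot"]).as_matrix();p=s["position"]
    I=get_image("side");save(I,"wf_%d"%(s["clock"]*100)); sil=silhouettes("wheel","side")
    C0=p+M@np.array([.03,0,.043]);u0=proj("side",C0,ks["side"])[0]
    m=min(sil,key=lambda q:np.hypot(*(np.array(q["pixel"])-u0)))["mask"]
    U=4;x0,y0=(u0-45).astype(int)
    roi=cv2.resize(m[y0:y0+90,x0:x0+90].astype(np.float32),None,fx=U,fy=U,interpolation=cv2.INTER_LINEAR)
    P=lambda L:((proj("side",L,ks["side"])-[x0,y0]+.5)*U).astype(np.int32)
    t=np.linspace(0,2*np.pi,80)
    def render(q):
        C=p+M@np.array([q[0],0,q[1]]);c,sn=np.cos(q[2]),np.sin(q[2])
        ex=M[:,0]*c+M[:,2]*sn;ez=-M[:,0]*sn+M[:,2]*c;ey=M[:,1]  # ez down
        o=np.zeros((90*U,90*U),np.uint8)
        for y in(-.007,.007):
            b=np.zeros_like(o)
            cv2.fillPoly(b,[P(C+ey*y+.075*np.outer(np.cos(t),ex)+.075*np.outer(np.sin(t),ez))],1)
            cv2.fillPoly(b,[P(C+ey*y+.063*np.outer(np.cos(t),ex)+.063*np.outer(np.sin(t),ez))],0); o|=b
        for y in(-.011,.011): cv2.fillPoly(o,[P(C+ey*y+.016*np.outer(np.cos(t),ex)+.016*np.outer(np.sin(t),ez))],1)
        for a in(90,210,330):
            d=np.cos(np.radians(a))*ex+np.sin(np.radians(a))*ez;n=np.cross(d,ey)
            cv2.fillPoly(o,[P(np.array([C+.006*n,C+.064*d+.006*n,C+.064*d-.006*n,C-.006*n]))],1)
        return o
    # ignore area near the gripper (above-left of grasp)
    ig=np.ones_like(roi);g=P((p+M@np.array([0,0,-.015]))[None])[0];cv2.circle(ig,tuple(int(v) for v in g),26*U//2+20,0,-1)
    f=lambda q:(np.abs(cv2.GaussianBlur(render(q).astype(np.float32),(0,0),2)-roi)*ig).sum()
    best=None
    for a in(-.1,0,.1):
        r=minimize(f,[.03,.043,a],method="Nelder-Mead",options=dict(initial_simplex=[[.03,.043,a],[.034,.043,a],[.03,.047,a],[.03,.043,a+.08]],xatol=1e-4,fatol=1))
        if best is None or r.fun<best.fun:best=r
    print("grip offset x,z,rot",best.x,"cost",best.fun,f([.03,.044,0]),"wheel px",roi.sum()); return best.x
E
python3 - <<'E'
from wfit import *
o=wfit();s=observe();M=R.from_rotvec(s["ee_rot"]).as_matrix();print("centre",s["position"]+M@np.array([o[0],0,o[1]]))
E
```

```text
grip offset x,z,rot [ 0.0303  0.043  -0.0064] cost 4654.6533203125 5218.8477 wheel px 25392.0
centre [ 0.5156 -0.2084  0.2448]
```

```bash
cat > ent.py <<'E'
from plan import *
import sys
G=np.array([.030,0,.0437])
def tcp(C,yaw): return C-Rdown(yaw).apply(G)
if __name__=="__main__":
    yaw=F[2]
    s=observe();M=R.from_rotvec(s["ee_rot"]);C=s["position"]+M.apply(G);print("C now foot frame",(R.from_euler("z",-yaw).apply(C-[F[0],F[1],0])).round(4),"seat",(-.0275*np.cos(.03)-.18*np.sin(.03)).round(4),"force",s["force"],"J",s["joints"].round(2) if hasattr(s["joints"],"round") else s["joints"])
    for y,z in((-.105,.188),(-.033,.188),(-.034,.150)): rel(tcp(W(F,(0,y,z))[0],yaw),Rdown(yaw),(y,z))
E
python3 ent.py
```

```text
C now foot frame [-0.0052 -0.2734  0.2441] seat -0.0329 force [ 0.1993  0.1796 -3.7047] J [-0.47  0.31  1.02  1.77 -0.28  1.22 -1.1 ]
(-0.105, 0.188) clk 9.62 tgt [ 0.5193 -0.0382  0.2317] shift [ 0.0071 -0.1687  0.056 ] turn [0.0004 0.0005 0.0116]
(-0.033, 0.188) clk 9.62 tgt [0.5314 0.0328 0.2317] shift [ 0.0079 -0.2407  0.056 ] turn [0.0004 0.0005 0.0116]
(-0.034, 0.15) clk 9.62 tgt [0.5313 0.0318 0.1937] shift [ 0.008  -0.2397  0.094 ] turn [0.0004 0.0005 0.0116]
```

{"api": "jog_arm", "payload": {"motion": [[[0.002,-0.03,0.01,0,0,0.003,1],[0.004,-0.06,0.02,0,0,0.006,1],[0.006,-0.09,0.035,0,0,0.009,1],[0.007,-0.12,0.048,0,0,0.0116,1],[0.007,-0.145,0.056,0,0,0.0116,1],[0.007,-0.16,0.056,0,0,0.0116,1],[0.007,-0.1687,0.056,0,0,0.0116,1],[0.007,-0.1687,0.056,0,0,0.0116,1],[0.007,-0.1687,0.056,0,0,0.0116,1]]]}}

```text
clock: 10.37
position: [0.5199, -0.0394, 0.2328]
ee_rot: [3.129, -0.267, 0.003]
force: [-0.8, -0.8, -2.7]
width: 0.15
gripper_force: 39.9
```

```bash
python3 ent.py; python3 - <<'E'
from wfit import *
wfit()
k=KD("wrist");im=cv2.resize(get_image("wrist"),None,fx=1.5625,fy=1.5625)
for y,z in((-.055,.205),(-.0275,.18)): print(proj("wrist",hang(y,z,-.03),k)*1.5625)
import glob
a=cv2.imread(sorted(glob.glob("pics/wf_*"),key=lambda x:int(x[8:-4]))[-1])[130:250,230:340,::-1]
a=cv2.resize(a,None,fx=3.6,fy=4,interpolation=cv2.INTER_CUBIC)
b=cv2.resize(im,(400,300));b=cv2.copyMakeBorder(b,0,a.shape[0]-300,0,0,cv2.BORDER_CONSTANT)
save(np.hstack([a,b]),"e1")
E
```

```text
C now foot frame [ 0.0009 -0.1061  0.1891] seat -0.0329 force [-0.822  -0.7633 -2.6857] J [-0.76  0.35  0.98  1.87 -0.33  1.09 -1.39]
(-0.105, 0.188) clk 10.37 tgt [ 0.5193 -0.0382  0.2317] shift [-0.0008 -0.0011  0.0011] turn [ 0.0014 -0.0018 -0.0001]
(-0.033, 0.188) clk 10.37 tgt [0.5314 0.0328 0.2317] shift [-0.0008 -0.0731  0.001 ] turn [ 0.0014 -0.0018 -0.0001]
(-0.034, 0.15) clk 10.37 tgt [0.5313 0.0318 0.1937] shift [-0.0009 -0.0721  0.039 ] turn [ 0.0014 -0.0018 -0.0001]
grip offset x,z,rot [0.0306 0.0428 0.0087] cost 2676.28271484375 2873.438 wheel px 17040.0
[[268.2767 321.6793]]
[[217.5147 301.7356]]
```

View pics/e1.png

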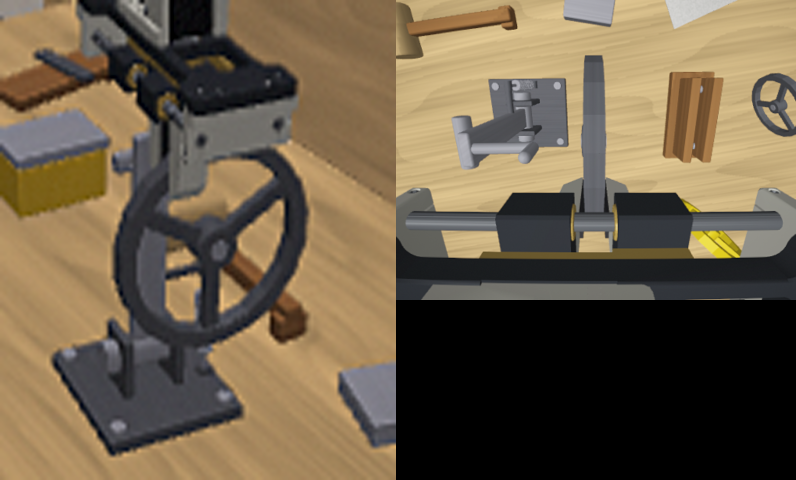

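The wrist view shows the hook tip at about (268,320) in its 800-px frame, against a predicted (268,322), and the wheel is held upright in front of it. Threading it in now.

{"api": "jog_arm", "payload": {"motion": [[[-0.001,-0.008,0.001,0,0,0,1],[-0.001,-0.016,0.001,0,0,0,1],[-0.001,-0.024,0.001,0,0,0,1],[-0.001,-0.032,0.001,0,0,0,1],[-0.001,-0.038,0.001,0,0,0,1],[-0.001,-0.044,0.001,0,0,0,1],[-0.001,-0.044,0.001,0,0,0,1]]]}}

```text
clock: 11.1
position: [0.5267, 0.0068, 0.2316]
ee_rot: [3.13, -0.263, 0.002]
force: [0.1, 0.5, -3.8]
width: 0.149
gripper_force: 39.9
```

```bash
python3 ent.py
```

```text
C now foot frame [-0.0002 -0.0593  0.1879] seat -0.0329 force [ 0.1022  0.536  -3.7797] J [-0.83  0.37  0.97  1.86 -0.34  1.09 -1.47]
(-0.105, 0.188) clk 11.1 tgt [ 0.5193 -0.0382  0.2317] shift [ 0.0001  0.0457 -0.0001] turn [ 0.0003 -0.0016  0.0024]
(-0.033, 0.188) clk 11.1 tgt [0.5314 0.0328 0.2317] shift [ 0.0003 -0.0263 -0.0001] turn [ 0.0003 -0.0016  0.0024]
(-0.034, 0.15) clk 11.1 tgt [0.5313 0.0318 0.1937] shift [ 0.0003 -0.0253  0.0379] turn [ 0.0003 -0.0016  0.0024]
```

{"api": "jog_arm", "payload": {"motion": [[[0,-0.008,0,0,0,0,1],[0,-0.016,0,0,0,0,1],[0,-0.022,0,0,0,0,1],[0,-0.026,0,0,0,0,1],[0,-0.026,0.004,0,0,0,1],[0,-0.026,0.012,0,0,0,1],[0,-0.026,0.02,0,0,0,1],[0,-0.026,0.026,0,0,0,1],[0,-0.026,0.029,0,0,0,1],[0,-0.026,0.029,0,0,0,1]]]}}

```text
clock: 11.93
position: [0.5302, 0.0302, 0.2017]
ee_rot: [3.129, -0.268, 0.0]
force: [-0.8, 0.1, -3.5]
width: 0.148
gripper_force: 39.9
```

```bash
python3 ent.py|head -1
```

```text
C now foot frame [-0.0008 -0.0358  0.158 ] seat -0.0329 force [-0.8352  0.0782 -3.5016] J [-0.84  0.41  0.94  1.89 -0.38  1.04 -1.48]
```

Still carrying the full weight. Lowering in 1 mm steps.

{"api": "jog_arm", "payload": {"motion": [[[0,-0.001,0.001,0,0,0,1],[0,-0.001,0.002,0,0,0,1],[0,-0.001,0.002,0,0,0,1],[0,-0.001,0.003,0,0,0,1],[0,-0.001,0.003,0,0,0,1]]]}}

```text
clock: 12.35
position: [0.5311, 0.0316, 0.1998]
ee_rot: [3.13, -0.266, 0.003]
force: [0.4, 0.3, -3.5]
width: 0.147
gripper_force: 39.9
```

```bash
python3 ent.py|head -1
```

```text
C now foot frame [-0.     -0.0342  0.1561] seat -0.0329 force [ 0.419   0.3278 -3.5415] J [-0.84  0.41  0.94  1.89 -0.38  1.03 -1.48]
```

{"api": "jog_arm", "payload": {"motion": [[[0,0,0.001,0,0,0,1],[0,0,0.002,0,0,0,1],[0,0,0.002,0,0,0,1],[0,0,0.002,0,0,0,1]]]}}

```text
clock: 12.68
position: [0.5313, 0.0315, 0.1986]
ee_rot: [-3.13, 0.267, -0.004]
force: [-4.7, 1.1, 9.2]
width: 0.145
gripper_force: 40.0
```

```bash
python3 ent.py|head -1
```

```text
C now foot frame [ 0.0002 -0.0343  0.155 ] seat -0.0329 force [-4.6622  1.0705  9.1891] J [-0.84  0.41  0.94  1.89 -0.39  1.03 -1.48]
```

Contact made, with the weight now on the prong. Next I'll ease up 1 mm, open only to about 24 mm so the finger clears the bar stub, and withdraw upward.

{"api": "jog_arm", "payload": {"motion": [[[0,0,-0.001,0,0,0,1],[0,0,-0.001,0,0,0,0.66],[0,0,-0.001,0,0,0,0.6],[0,0,-0.001,0,0,0,0.5],[0,0,-0.001,0,0,0,0.48],[0,0,-0.001,0,0,0,0.48],[0,0,-0.001,0,0,0,0.48]]]}}

```text
clock: 13.27
position: [0.5311, 0.0315, 0.1988]
ee_rot: [3.129, -0.267, 0.003]
force: [-0.0, -0.0, 0.2]
width: 0.256
gripper_force: 0.0
```

{"api": "jog_arm", "payload": {"motion": [[[0,0,-0.01,0,0,0,0.48],[0,0,-0.02,0,0,0,0.48],[0,0,-0.03,0,0,0,0.48],[0,0,-0.05,0,0,0,0.48],[0,0,-0.08,0,0,0,0.48],[0,0,-0.11,0,0,0,0.48],[0,0,-0.14,0,0,0,0.48],[-0.02,0,-0.16,0,0,0,0.48],[-0.04,0,-0.16,0,0,0,0.48],[-0.06,0,-0.16,0,0,0,0.48]]]}}

```text
clock: 14.1
position: [0.4722, 0.041, 0.3605]
ee_rot: [-3.13, 0.269, -0.007]
force: [-0.3, 0.8, -0.5]
width: 0.257
gripper_force: 0.0
```

{"api": "jog_arm", "payload": {"motion": [[[0,0,0,0,0,0,0.48],[0,0,0,0,0,0,0.48],[0,0,0,0,0,0,0.48],[0,0,0,0,0,0,0.48],[0,0,0,0,0,0,0.48],[0,0,0,0,0,0,0.48],[0,0,0,0,0,0,0.48],[0,0,0,0,0,0,0.48],[0,0,0,0,0,0,0.48],[0,0,0,0,0,0,0.48]]]}}

```text
clock: 14.93
position: [0.4717, 0.0417, 0.3586]
ee_rot: [3.129, -0.267, 0.003]
force: [0.3, 0.3, 1.3]
width: 0.259
gripper_force: 0.0
```

```bash
python3 - <<'E'
from plan import *
a=get_image("side")[130:250,230:340]
save(cv2.resize(a,None,fx=4.5,fy=4.5,interpolation=cv2.INTER_CUBIC),"f1")
s=observe();print(s["clock"],s["force"],s["position"])
E
```

```text
14.9833 [ 0.1367 -1.1397  0.4744] [0.4717 0.0418 0.3586]
```

View pics/f1.png

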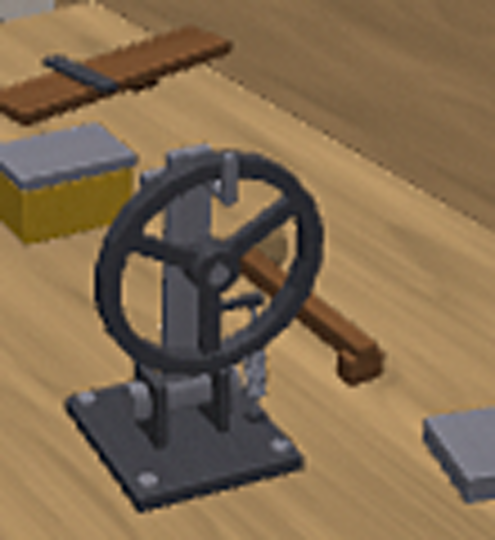

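The wheel hangs on the prong behind the upturned end, at crop (230,180), and the hanger is upright. I'll wait for any swing to die out and check it with image differences.

{"api": "jog_arm", "payload": {"motion": [[[0,0,0,0,0,0,0.48],[0,0,0,0,0,0,0.48],[0,0,0,0,0,0,0.48],[0,0,0,0,0,0,0.48],[0,0,0,0,0,0,0.48],[0,0,0,0,0,0,0.48],[0,0,0,0,0,0,0.48],[0,0,0,0,0,0,0.48],[0,0,0,0,0,0,0.48],[0,0,0,0,0,0,0.48]]]}}

```text
clock: 15.82
position: [0.4717, 0.0418, 0.3586]
ee_rot: [3.13, -0.267, 0.003]
force: [-0.2, 0.5, 1.3]
width: 0.259
gripper_force: 0.0
```

{"api": "jog_arm", "payload": {"motion": [[[0,0,0,0,0,0,0.48],[0,0,0,0,0,0,0.48],[0,0,0,0,0,0,0.48],[0,0,0,0,0,0,0.48],[0,0,0,0,0,0,0.48],[0,0,0,0,0,0,0.48],[0,0,0,0,0,0,0.48],[0,0,0,0,0,0,0.48],[0,0,0,0,0,0,0.48],[0,0,0,0,0,0,0.48]]]}}

```text
clock: 16.65
position: [0.4717, 0.0418, 0.3587]
ee_rot: [3.13, -0.267, 0.003]
force: [0.1, -0.4, -0.8]
width: 0.262
gripper_force: 0.0
```

```bash
python3 - <<'E'
from h import *
I=[get_image("side")[155:225,245:310].astype(int) for _ in range(14)]
print([int(np.abs(i-I[0]).max()) for i in I],[round(float(np.abs(i-I[0]).mean()),2) for i in I]); print(observe()["clock"])
E
```

```text
[0, 10, 8, 8, 9, 9, 8, 11, 9, 9, 9, 9, 8, 7] [0.0, 1.29, 1.27, 1.27, 1.29, 1.25, 1.26, 1.27, 1.27, 1.26, 1.28, 1.25, 1.27, 1.26]
17.35
```

Only sensor noise is left, so the wheel is at rest.

```bash
python3 -c "from cell import sign_off; print(sign_off())"
```

```text
the job is handed in; nothing more can be done
None
```

The hanger is snapped upright and the large dark handwheel hangs at rest on its J-hook with the arm clear; the job is handed in at about 17 s, but I viewed 11 pictures, one over the limit of 10.

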